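Lay up the tea tray with the washed cups

TASK

Lay up the tea tray: gather the three washed cups that have handles and stand each one, still upside down, centred on the saucer of its own size - the largest cup on the largest saucer, the middle one on the middle saucer, the smallest on the smallest. Set them down gently, without dropping or tipping them or pushing the saucers out of place, and leave the two tumblers without handles where they stand.

Things in the scene. Friction and masses are not known exactly. Their poses are not given: they have to be found in the camera images.
- cup_large: the largest of three cream cups with a handle, loose, upside down on the worktop. 78 mm tall, rim 92 mm across; the top 23 mm is its straight round foot, 62 mm across (grip there, from above); below it flares to the rim. Loop handle (11 mm bar) on its +x side, 32 mm out from the rim's edge, 9 to 56 mm above the worktop. Origin: centre of the rim circle, at the bottom; z up to the foot.
- cup_medium: the middle-sized of three cream cups with a handle, loose, upside down on the worktop. 67 mm tall, rim 74 mm across; the top 22 mm is its straight round foot, 54 mm across (grip there, from above); below it flares to the rim. Loop handle (11 mm bar) on its +x side, 29 mm out from the rim's edge, 9 to 46 mm above the worktop. Origin: centre of the rim circle, at the bottom; z up to the foot.
- cup_small: the smallest of three cream cups with a handle, loose, upside down on the worktop. 55 mm tall, rim 58 mm across; the top 21 mm is its straight round foot, 42 mm across (grip there, from above); below it flares to the rim. Loop handle (11 mm bar) on its +x side, 25 mm out from the rim's edge, 9 to 35 mm above the worktop. Origin: centre of the rim circle, at the bottom; z up to the foot.
- tumbler_wide: look-alike that does not belong on the tray: cream tumbler of the same form and size as the large cup but with no handle, loose, also upside down (78 mm tall, rim 92 mm, foot 62 mm). Origin: centre of the rim circle, at the bottom; z up.
- tumbler_slim: look-alike that does not belong on the tray: cream tumbler of the same form and size as the medium cup but with no handle, loose, also upside down (67 mm tall, rim 74 mm, foot 54 mm). Origin: centre of the rim circle, at the bottom; z up.
- saucer_large: the largest of three cream saucers lying loose on the tray, right side up: 156 mm across, 14 mm high at its edge; its inside is flat, about 116 mm across, 5 mm above its underside. Origin: centre of its underside; z up. Neighbouring saucers' centres are about 155 mm apart.
- saucer_medium: the middle-sized of three cream saucers lying loose on the tray, right side up: 130 mm across, 14 mm high at its edge; its inside is flat, about 98 mm across, 5 mm above its underside. Origin: centre of its underside; z up. Neighbouring saucers' centres are about 155 mm apart.
- saucer_small: the smallest of three cream saucers lying loose on the tray, right side up: 106 mm across, 14 mm high at its edge; its inside is flat, about 80 mm across, 5 mm above its underside. Origin: centre of its underside; z up. Neighbouring saucers' centres are about 155 mm apart.
- tray: dark wooden serving tray, fixed, 322 mm (its x) by 342 mm (its y); rim 6 mm thick, 20 mm high; a bar grip at each y end; flat floor 6 mm above the worktop, on which the three saucers lie in a triangle, in any arrangement. Origin: centre of its underside, on the worktop; z up.
Not all that is in view belongs to the job. Leave any purple look-alike of the saucer_large alone. What is shaped like the cup_small but green is not meant.

How it is judged:
At the end, for the whole second after the job is handed in: Each handled cup stands upside down (within 0.1 rad of upright on its rim), released and at rest, flat on the saucer of its own size with its centre within 12 mm of the saucer's; every saucer lies flat within 30 mm of where it was; both tumblers stand within 20 mm of where they were (horizontal distance between cup_large and saucer_large below 0.012 m and z of cup_large in the frame of saucer_large between 0 and 0.01 m and angle between each of cup_large, saucer_large, cup_medium, saucer_medium, cup_small, saucer_small, tumbler_wide, tumbler_slim's own z axis and vertical below 0.1 rad and linear speed of each of cup_large, cup_medium, cup_small below 0.02 m/s and distance of each of saucer_large, saucer_medium, saucer_small from where it was at the start of the episode below 0.03 m and horizontal distance between cup_medium and saucer_medium below 0.012 m and z of cup_medium in the frame of saucer_medium between 0 and 0.01 m and horizontal distance between cup_small and saucer_small below 0.012 m and z of cup_small in the frame of saucer_small between 0 and 0.01 m and distance of each of tumbler_wide, tumbler_slim from where it was at the start of the episode below 0.02 m); the robot touches nothing.
It fails at once if a tumbler is moved more than 20 mm (distance of any of tumbler_wide, tumbler_slim from where it was at the start of the episode above 0.02 m).
It fails at once if a cup is let go with its rim more than 35 mm above the worktop (over 20 mm above the saucer): dropped ((height (world z) of cup_large above 0.035 m and contact force between the fingers and cup_large below 0.01 N) or (height (world z) of cup_medium above 0.035 m and contact force between the fingers and cup_medium below 0.01 N) or (height (world z) of cup_small above 0.035 m and contact force between the fingers and cup_small below 0.01 N)).
It fails at once if a cup is tipped over (angle between any of cup_large, cup_medium, cup_small's own z axis and vertical above 0.7 rad).
It also fails if it takes over 83 s, if anything falls off the work surface, if the arm or the gripper's body presses on something with over 40 N, if the wrist force passes 120 N, or if a joint passes its speed limit or range.

ROBOT

A 6-joint arm with a two-finger parallel gripper is mounted at the origin on the work surface. World frame = base frame: x ahead of the robot, y to its left, z up, the work surface at z = 0. Lengths are in m, angles in rad, forces in N, time in s.
With the tool pointing down it reaches from about 0.3 to 1 m from the base axis. Payload 5.1 kg.
Tool frame: the origin (TCP) lies midway between the tips of the shut fingers; the grasp point (between the pads) lies 19 mm behind it (arm.tcp_to_grasp is the distance from the TCP to the grasp point, in m); z points along the fingers, y is the direction in which the jaws open and shut (so a half turn about z gives the same grasp; the last joint's range is limited). The gripper opens to 95 mm and grips with 3 to 60 N. Pads are 20 mm wide; open, the fingers measure 119 mm over their backs; the gripper's body (75 mm by 180 mm) begins 59 mm behind the grasp point.
Start: joints at [-1.42, 0.124, 1.65, -0, 1.367, -0.083], TCP at [0.151, -0.632, 0.215] pointing down, gripper open.
Joint ranges: [-2.61, 2.61], [-1.02, 2.33], [0.03, 2.71], [-1.35, 4.49], [0.32, 2.68], [-2.91, 2.91]. Speed limits (rad/s): [2.57, 2.57, 3.14, 3.14, 3.14, 3.14].

INTERFACE

Orientations are given as [roll, pitch, yaw] about the fixed x, y, z axes, in that order (R = Rz(yaw) Ry(pitch) Rx(roll)).
In Python, from rig import arm gives the robot as it stands.
- The arm moves only by the shell command python3 -m handwheel 'ROWS' [FORCE]. ROWS is JSON, a list of rows, each a list of 7 numbers: the opening, from 0 (shut) to 1 (fully open), then the shift along the tool's x, y, z in m, then the turn, a rotation vector about the tool's x, y, z in rad. A call has exactly 5 rows; each row is the pose to reach, as a shift and turn from the pose commanded when the call began, along the tool's axes at that moment; what a row does not reach only later rows make up. A row lasts 1/12 s, in which the tool goes at most 41.7 mm and 7.16 degrees, less where a joint would pass 70% of its speed; a pose out of reach is approached as far as the arm can. A call with a gripper value outside its range is refused whole. The fingers move at their own pace and stop on an object; FORCE is the grip in N (left out, the last holds). Time passes only in rows, so rows that repeat a pose let the fingers close, or fill a call up. It gives the time, the measured TCP pose, the force and the opening at its end, in the units of the state.
- arm.sense(): the state, without advancing time (a new reading comes with each control period).
- arm.grab_frame(name): name is "side" or "top" or "wrist"; returns (picture, depth): 480x640x3 uint8, red, green, blue; 480x640 float32, m along the optical axis (not along the pixel's ray), 0 where there is no reading.
- arm.calibration(name): a dict with "camera_matrix" (3x3 intrinsics, pixels), "rvec" (rotation vector, rad) and "tvec" (3), from world to camera coordinates, as OpenCV has them. Camera axes: x right, y down, z forward; pixel columns grow to the right and rows downward; lengths in m; the calibration is good to about 2 mm. A picture is of the moment at which its call begins: read the wrist's pose just before it. calibration takes no time and is no camera call; for the wrist camera it gives the pose at the moment of the call.
- arm.close_job(): hands the job in, once; it reports no verdict.
The state is a dict: "t": time; "qpos": joint angles; "joint_vel": joint speeds; "joint_efforts": joint torques, N m; "position": TCP position; "eef_rot": TCP orientation; "wrist_force": force on the tool from outside, world axes, zero at the start; "wrist_torque": the same for the moment, N m; "opening": finger opening in m.
Only numpy, scipy, OpenCV 4.12 (cv2) and the standard library are available. Lean on these libraries where they do the work, as an engineer would, in place of code of your own. Each camera call takes 0.05 s, during which the arm holds its last target.

## Working session

There is one attempt and no reset: what is moved stays moved. The work goes in short steps, Python scripts to look and compute and a shell command to move; the robot and the scene stay as the last step left them, time stands still between calls to the robot, and variables do not carry over. Pictures are saved under pics/ and viewed, and the job is handed in when it is done.

```bash
mkdir -p pics; ls; cat > h.py <<'E'
import numpy as np, cv2
from rig import arm
def cal(n):
    c=arm.calibration(n); K=np.array(c["camera_matrix"],float); R,_=cv2.Rodrigues(np.array(c["rvec"],float)); t=np.array(c["tvec"],float).ravel(); return K,R,t
def pts(depth,K,R,t):
    v,u=np.mgrid[0:480,0:640]
    p=np.stack([(u-K[0,2])/K[0,0]*depth,(v-K[1,2])/K[1,1]*depth,depth],-1)
    return (p-t)@R
def ray(uv,z,K,R,t):
    d=np.array([(uv[0]-K[0,2])/K[0,0],(uv[1]-K[1,2])/K[1,1],1.])@R
    o=-R.T@t
    return o+d*(z-o[2])/d[2]
E
python3 - <<'E'
from h import *
for n in ("top","side"):
    im,d=arm.grab_frame(n); cv2.imwrite(f"pics/{n}0.png",im[:,:,::-1]); np.savez(f"{n}0.npz",im=im,d=d)
    K,R,t=cal(n); print(n,K[0,0],-R.T@t,R[2])
s=arm.sense(); print(s)
E
```

```text
pics
top 434.11975743021947 [0.40901393 0.06750351 0.91080427] [ 0.08941365  0.00357001 -0.99598818]
side 561.9812174960751 [0.04810416 0.84887479 1.00017832] [ 0.31499202 -0.60649223 -0.73003233]
{'t': 0.1, 'qpos': array([-1.41958653e+00,  1.24478297e-01,  1.65153997e+00,  7.57241728e-06,
        1.36746271e+00, -8.26175784e-02]), 'joint_vel': array([ 0.00058768, -0.00134294, -0.00163587,  0.00121162,  0.00040229,
        0.00088045]), 'joint_efforts': array([ 5.61970264e-04, -4.18881726e+01, -3.61096859e+01,  7.77322752e-02,
        4.61712072e-02, -6.60756041e-05]), 'position': array([ 0.15048269, -0.63175179,  0.2134836 ]), 'eef_rot': array([-3.13971138e+00, -1.63219844e-04,  2.33825682e-01]), 'wrist_force': array([0.22815274, 0.32289604, 0.66701626]), 'wrist_torque': array([-0.00238716,  0.00318195,  0.01845994]), 'opening': 0.09507533940964105}
```

View pics/top0.png

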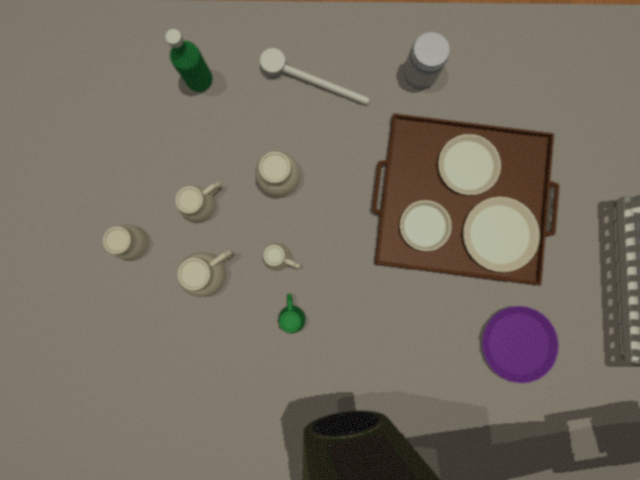

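View pics/side0.png

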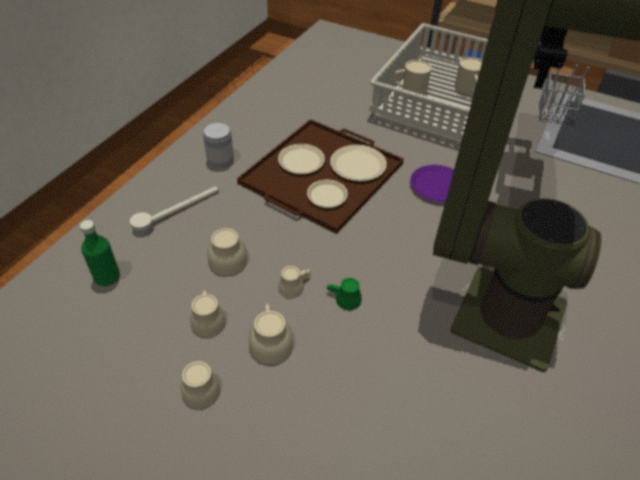

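The top view shows these candidates:
- **Handled cups:** large at (198,273), medium at (193,202) and small at (275,256).
- **No handle, so tumblers:** wide at (278,172) and slim at (122,241).
- **Distractors:** green cup at (291,320) and purple plate at (520,344).
- **Saucers:** medium at (470,164), small at (426,225) and large at (501,234).

I'll measure these and check an enlarged crop.

```bash
cat > meas.py <<'E'
from h import *
z=np.load("top0.npz"); im,d=z["im"],z["d"]
K,R,t=cal("top"); P=pts(d,K,R,t)
hsv=cv2.cvtColor(im,cv2.COLOR_RGB2HSV)
for n,(u,v),h in [("L",(195,273),.078),("M",(190,202),.067),("S",(274,256),.055),("TW",(275,166),.078),("TS",(117,240),.067)]:
    w=np.zeros(d.shape,bool); w[v-32:v+33,u-32:u+33]=1
    m=w&(P[...,2]>h-.006)&(P[...,2]<h+.008)
    k,lab,st,ce=cv2.connectedComponentsWithStats(m.astype(np.uint8)); 
    i=1+np.argmax(st[1:,4]); mm=lab==i
    cs,_=cv2.findContours(mm.astype(np.uint8),0,1); c=max(cs,key=cv2.contourArea)
    (a,b),r=cv2.minEnclosingCircle(c.astype(np.float32))
    q=ray((ce[i][0],ce[i][1]),h,K,R,t)
    # bright top by gray
    g=im[...,0].astype(int)
    mb=w&(g>185); 
    k,lab,st,ce2=cv2.connectedComponentsWithStats(mb.astype(np.uint8)); j=1+np.argmax(st[1:,4])
    q2=ray(ce2[j],h,K,R,t)
    print(n,"zmed",P[mm][:,2].mean().round(4),"depthcentre",q[:2].round(4),"diam",(2*np.sqrt(mm.sum()/np.pi)*(0.91-h)/K[0,0]).round(4),"bright",q2[:2].round(4),(2*np.sqrt(st[j,4]/np.pi)*(0.91-h)/K[0,0]).round(4))
    # handle: points at z .02-.06 farther than rim radius
    ww=np.zeros(d.shape,bool); ww[v-50:v+51,max(u-50,0):u+51]=1
    rim={"L":.046,"M":.037,"S":.029,"TW":.046,"TS":.037}[n]
    dd=P[...,:2]-q[:2]; rr=np.hypot(*np.moveaxis(dd,-1,0))
    hm=ww&(rr>rim+.008)&(rr<rim+.034)&(P[...,2]>.02)&(P[...,2]<.07)
    print("   handle n",hm.sum(), "dir", np.degrees(np.arctan2(*dd[hm].mean(0)[::-1])).round(1) if hm.sum() else None)
cream=(im[...,0]>150)&(hsv[...,1]<80)
for n,(u,v) in [("sM",(470,164)),("sS",(426,225)),("sL",(501,234))]:
    m=np.zeros(d.shape,np.uint8); 
    k,lab,st,ce=cv2.connectedComponentsWithStats(cream.astype(np.uint8)); i=lab[v,u]
    mm=(lab==i); cs,_=cv2.findContours(mm.astype(np.uint8),0,1); c=max(cs,key=cv2.contourArea)
    e=cv2.fitEllipse(c); q=ray(e[0],.018,K,R,t)
    print(n,np.round(e[0],1),q[:2].round(4),"diam",np.round(np.array(e[1])*(.91-.02)/K[0,0],4), "floor z",np.median(P[v-5:v+6,u-5:u+6,2]))
print("table z",np.median(P[100:110,100:110,2]))
cv2.imwrite("pics/crop_cups.png",cv2.resize(im[120:345,85:345,::-1],None,fx=3,fy=2.6667)[:600])
E
python3 meas.py
```

```text
Traceback (most recent call last):
  File "meas.py", line 16, in <module>
    k,lab,st,ce2=cv2.connectedComponentsWithStats(mb.astype(np.uint8)); j=1+np.argmax(st[1:,4])
                                                                            ~~~~~~~~~^^^^^^^^^^
ValueError: attempt to get argmax of an empty sequence
```

```bash
python3 - <<'E'
import numpy as np,cv2
im=np.load("top0.npz")["im"]
cv2.imwrite("pics/crop2.png",cv2.resize(im[120:345,85:345,::-1],(693,600)))
E
```

```text
(no output)
```

View pics/crop2.png

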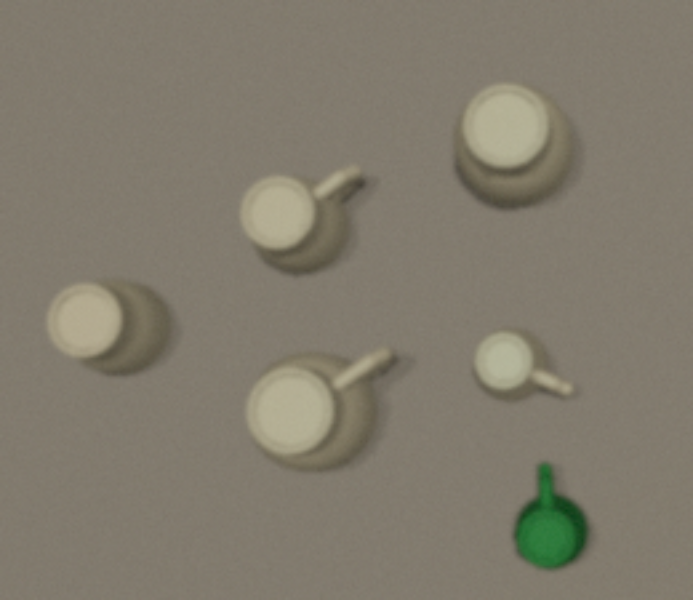

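The crop confirms it: cream cups with loop handles at crop (290,410) large, (278,212) medium and (505,360) small. The tumblers at (507,127) and (85,320) have no handle.

```bash
sed -i 's/g>185/g>175*0+int(.93*g[v-3:v+4,u-3:u+4].mean())/; s/^cream=.*/cream=(im[...,0]>150)\&(hsv[...,1]<80)\nprint(im[234,501],im[225,426],im[164,470])/' meas.py; python3 meas.py
```

```text
L zmed 0.0774 depthcentre [0.4175 0.3137] diam 0.0625 bright [0.4161 0.3124] 0.051
   handle n 89 dir -53.8
M zmed 0.0665 depthcentre [0.5631 0.332 ] diam 0.0538 bright [0.5612 0.3309] 0.0432
   handle n 71 dir -51.6
S zmed 0.0546 depthcentre [0.4562 0.1641] diam 0.0419 bright [0.4558 0.1636] 0.0322
   handle n 43 dir -112.8
TW zmed 0.0775 depthcentre [0.6273 0.1638] diam 0.0607 bright [0.6257 0.1631] 0.0501
   handle n 0 dir None
TS zmed 0.0664 depthcentre [0.4813 0.4695] diam 0.0549 bright [0.4806 0.4682] 0.0435
   handle n 0 dir None
[179 180 158] [181 186 163] [181 182 159]
sM [469.3 164.1] [ 0.6539 -0.2385] diam [0.1184 0.1231] floor z 0.012647143021988544
sS [425.4 225.1] [ 0.524  -0.1453] diam [0.0984 0.1012] floor z 0.012645622233306139
sL [501.2 233.9] [ 0.5075 -0.3017] diam [0.1468 0.1526] floor z 0.012504734125190303
table z 0.001124871508647466
```

```bash
cat > meas2.py <<'E'
from h import *
def run(tag,names=("top","side")):
  for n in names:
    z=np.load(f"{n}{tag}.npz"); im,d=z["im"],z["d"]; K,R,t=cal(n); P=pts(d,K,R,t)
    hsv=cv2.cvtColor(im,cv2.COLOR_RGB2HSV)
    cream=(hsv[...,2]>110)&(hsv[...,1]<90)
    for s,c,D in [("sM",(.654,-.2385),.13),("sS",(.524,-.145),.106),("sL",(.5075,-.3015),.156)]:
        rr=np.hypot(P[...,0]-c[0],P[...,1]-c[1]); m=(rr<D/2+.008)&cream&(d>0)
        k,lab,st,ce=cv2.connectedComponentsWithStats(m.astype(np.uint8)); i=1+np.argmax(st[1:,4])
        cs,_=cv2.findContours((lab==i).astype(np.uint8),0,cv2.CHAIN_APPROX_NONE); cc=max(cs,key=cv2.contourArea)[:,0]
        w=np.array([ray(p,.019,K,R,t)[:2] for p in cc]); 
        A=np.c_[2*w,np.ones(len(w))]; x=np.linalg.lstsq(A,(w**2).sum(1),rcond=None)[0]
        print(n,s,x[:2].round(4),"D",(2*np.sqrt(x[2]+x[0]**2+x[1]**2)).round(4))
    for s,c,h,D in [("L",(.4175,.3137),.078,.062),("M",(.5631,.332),.067,.054),("S",(.4562,.1641),.055,.042),("TW",(.6273,.1638),.078,.062),("TS",(.4813,.4695),.067,.054)]:
        rr=np.hypot(P[...,0]-c[0],P[...,1]-c[1]); m=(rr<D/2+.012)&(abs(P[...,2]-h)<.005)&(d>0)
        cs,_=cv2.findContours(m.astype(np.uint8),0,cv2.CHAIN_APPROX_NONE); cc=max(cs,key=cv2.contourArea)[:,0]
        w=np.array([ray(p,h,K,R,t)[:2] for p in cc]); A=np.c_[2*w,np.ones(len(w))]; x=np.linalg.lstsq(A,(w**2).sum(1),rcond=None)[0]
        print(n,s,x[:2].round(4),"D",(2*np.sqrt(x[2]+x[0]**2+x[1]**2)).round(4), len(cc), P[m][:,2].mean().round(4))
if __name__=="__main__": run("0")
E
python3 meas2.py
python3 - <<'E'
from h import *
K,R,t=cal("wrist"); s=arm.sense(); print(K[0,0], -R.T@t - s["position"], R[2])
E
```

```text
top sM [ 0.6543 -0.2383] D 0.1297
top sS [ 0.524  -0.1453] D 0.1062
top sL [ 0.5082 -0.3013] D 0.1558
top L [0.4175 0.3138] D 0.0607 92 0.0774
top M [0.5632 0.3321] D 0.053 76 0.0665
top S [0.4563 0.1641] D 0.0403 58 0.0546
top TW [0.6274 0.1639] D 0.0608 88 0.0775
top TS [0.4815 0.4697] D 0.0535 80 0.0664
side sM [ 0.6536 -0.2355] D 0.1268
side sS [ 0.5241 -0.1429] D 0.1038
side sL [ 0.508  -0.2998] D 0.1527
side L [0.4158 0.3167] D 0.0615 85 0.0764
side M [0.5613 0.3346] D 0.0531 71 0.0655
side S [0.455  0.1669] D 0.0416 50 0.054
side TW [0.6258 0.1673] D 0.0615 70 0.0765
side TS [0.4793 0.473 ] D 0.0533 82 0.0657
374.82391738548955 [0.07110975 0.01690825 0.17011115] [-0.24754842 -0.05773403 -0.96715385]
```

```bash
cat > plan.py <<'E'
# usage: plan.py x y z yaw  -> shift & turn in tool axes from the measured pose
import sys; from h import *
from scipy.spatial.transform import Rotation as Ro
x,y,z,yaw=map(float,sys.argv[1:5]); s=arm.sense()
Rc=Ro.from_euler("xyz",s["eef_rot"]); 
sh=Rc.inv().apply(np.array([x,y,z])-s["position"]); tr=(Rc.inv()*Ro.from_euler("xyz",[np.pi,0,yaw])).as_rotvec()
print("t",round(s["t"],2),"pos",s["position"].round(4),"rpy",s["eef_rot"].round(3),"F",s["wrist_force"].round(1),"open",round(s["opening"],4))
print("shift mm",(sh*1e3).round(1),"turn",tr.round(3))
E
python3 plan.py .45 0 .25 2.2
```

```text
t 0.1 pos [ 0.1505 -0.6318  0.2135] rpy [-3.14  -0.     0.234] F [0.2 0.3 0.7] open 0.0951
shift mm [ 437.7 -545.2  -35.4] turn [-1.000e-03 -2.000e-03 -1.966e+00]
```

```bash
python3 -m handwheel '[[1,0.025,-0.031,-0.007,0,0,-0.12],[1,0.05,-0.062,-0.014,0,0,-0.24],[1,0.075,-0.094,-0.021,0,0,-0.36],[1,0.1,-0.125,-0.028,0,0,-0.48],[1,0.128,-0.158,-0.035,0,0,-0.6]]'; python3 plan.py .45 0 .25 2.2
```

```text
t: 0.52
position: [0.2376, -0.449, 0.2489]
eef_rot: [-3.141, -0.001, 0.839]
wrist_force: [1.2, -0.2, -0.0]
opening: 0.0954
t 0.52 pos [ 0.2376 -0.449   0.2489] rpy [-3.141e+00 -1.000e-03  8.390e-01] F [ 1.2 -0.2 -0. ] open 0.0954
shift mm [ 475.9 -142.1   -0.7] turn [-0.000e+00 -1.000e-03 -1.361e+00]
```

```bash
python3 -m handwheel '[[1,0.04,-0.012,0,0,0,-0.12],[1,0.08,-0.024,0,0,0,-0.24],[1,0.12,-0.036,0,0,0,-0.36],[1,0.16,-0.048,0,0,0,-0.48],[1,0.2,-0.06,0,0,0,-0.6]]'; python3 plan.py .4175 .314 .15 2.2
```

```text
t: 0.93
position: [0.3274, -0.2609, 0.2489]
eef_rot: [3.142, -0.0, 1.439]
wrist_force: [1.3, 0.4, 0.5]
opening: 0.0952
t 0.93 pos [ 0.3274 -0.2609  0.2489] rpy [ 3.142 -0.     1.439] F [1.3 0.4 0.5] open 0.0952
shift mm [581.7  13.7  99. ] turn [ 0.    -0.    -0.761]
```

```bash
python3 -m handwheel '[[1,0.041,0.001,0,0,0,-0.12],[1,0.082,0.002,0,0,0,-0.24],[1,0.123,0.003,0,0,0,-0.36],[1,0.164,0.004,0,0,0,-0.48],[1,0.205,0.005,0,0,0,-0.6]]'; python3 plan.py .4175 .314 .15 2.2
```

```text
t: 1.35
position: [0.3598, -0.0586, 0.2491]
eef_rot: [3.141, 0.0, 2.039]
wrist_force: [1.3, -0.3, -0.2]
opening: 0.0951
t 1.35 pos [ 0.3598 -0.0586  0.2491] rpy [3.141 0.    2.039] F [ 1.3 -0.3 -0.2] open 0.0951
shift mm [306.4 219.6  99.1] turn [ 0.     0.    -0.161]
```

```bash
python3 -m handwheel '[[1,0.032,0.026,0,0,0,-0.12],[1,0.064,0.052,0,0,0,-0.16],[1,0.096,0.079,0,0,0,-0.16],[1,0.128,0.105,0,0,0,-0.16],[1,0.16,0.131,0,0,0,-0.16]]'; python3 plan.py .4175 .314 .15 2.2
```

```text
t: 1.77
position: [0.4056, 0.1435, 0.2491]
eef_rot: [3.141, 0.0, 2.195]
wrist_force: [0.6, -0.9, 0.2]
opening: 0.095
t 1.77 pos [0.4056 0.1435 0.2491] rpy [3.141 0.    2.195] F [ 0.6 -0.9  0.2] open 0.095
shift mm [131.5 109.2  99.1] turn [ 0.     0.    -0.005]
```

```bash
python3 -m handwheel '[[1,0.031,0.026,0,0,0,0],[1,0.062,0.052,0,0,0,0],[1,0.093,0.078,0,0,0,0],[1,0.125,0.104,0,0,0,0],[1,0.132,0.109,0.02,0,0,-0.005]]'; python3 - <<'E'
from h import *
K,R,t=cal("wrist"); im,d=arm.grab_frame("wrist"); cv2.imwrite("pics/w1.png",im[:,:,::-1])
P=pts(d,K,R,t)
m=(abs(P[...,2]-.078)<.006)&(d>0); cs,_=cv2.findContours(m.astype(np.uint8),0,cv2.CHAIN_APPROX_NONE)
for c in cs:
    if cv2.contourArea(c)<300: continue
    c=c[:,0]
    w=np.array([ray(p,.078,K,R,t)[:2] for p in c]); A=np.c_[2*w,np.ones(len(w))]; x=np.linalg.lstsq(A,(w**2).sum(1),rcond=None)[0]
    print(x[:2].round(4),"D",2*np.sqrt(x[2]+x[0]**2+x[1]**2),c.min(0),c.max(0))
E
python3 plan.py .4167 .3152 .1 2.2
```

```text
t: 2.18
position: [0.4187, 0.3178, 0.2328]
eef_rot: [3.134, -0.001, 2.203]
wrist_force: [-0.2, -1.1, 0.7]
opening: 0.0951
[0.4194 0.3148] D 0.06102709143724215 [284 197] [353 264]
t 2.23 pos [0.416  0.3153 0.2257] rpy [-3.138e+00 -1.000e-03  2.204e+00] F [-1.8 -1.1 -2.7] open 0.0954
shift mm [ -0.6   0.9 125.7] turn [-0.003 -0.001  0.004]
```

View pics/w1.png

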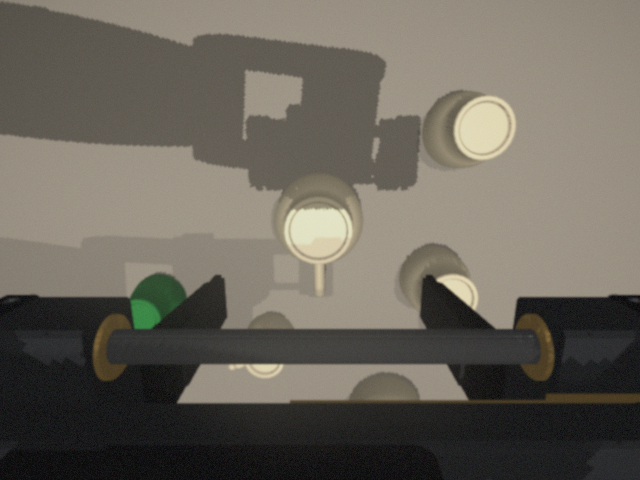

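The wrist view shows the large cup's foot at (318,230), centred between the fingers, with its handle pointing at the gripper. I'll descend now.

```bash
python3 -m handwheel '[[1,-0.001,0.001,0.03,0,0,0],[1,-0.001,0.001,0.06,0,0,0],[1,-0.001,0.001,0.09,0,0,0],[1,-0.001,0.001,0.115,0,0,0],[1,-0.001,0.001,0.125,0,0,0.003]]' ; python3 plan.py .4175 .315 .057 2.2
```

```text
t: 2.65
position: [0.4161, 0.3094, 0.0995]
eef_rot: [-3.133, -0.0, 2.195]
wrist_force: [-0.0, -0.8, -0.4]
opening: 0.0951
t 2.65 pos [0.4161 0.3094 0.0995] rpy [-3.133 -0.     2.195] F [-0.  -0.8 -0.4] open 0.0951
shift mm [ 3.7  4.8 42.5] turn [-0.008 -0.    -0.005]
```

```bash
python3 -m handwheel '[[1,0,0,0.01,0,0,0],[1,0,0,0.02,0,0,0],[1,0,0,0.02,0,0,0],[1,0,0,0.02,0,0,0],[1,0,0,0.02,0,0,0]]' ; python3 plan.py .4175 .315 .057 2.2
```

```text
t: 3.07
position: [0.4198, 0.3123, 0.0858]
eef_rot: [3.139, 0.0, 2.196]
wrist_force: [0.3, 0.9, 0.3]
opening: 0.0951
t 3.07 pos [0.4198 0.3123 0.0858] rpy [3.139 0.    2.196] F [0.3 0.9 0.3] open 0.0951
shift mm [ 3.6 -0.4 28.8] turn [ 0.002  0.    -0.004]
```

```bash
python3 -m handwheel '[[1,0.003,0,0.01,0,0,0],[1,0.003,0,0.02,0,0,0],[1,0.003,0,0.025,0,0,0],[1,0.003,0,0.025,0,0,0],[1,0.003,0,0.025,0,0,0]]' ; python3 plan.py .4175 .315 .057 2.2
```

```text
t: 3.48
position: [0.4166, 0.3139, 0.0585]
eef_rot: [-3.14, -0.0, 2.196]
wrist_force: [0.0, 0.5, -0.3]
opening: 0.0954
t 3.48 pos [0.4166 0.3139 0.0585] rpy [-3.14  -0.     2.196] F [ 0.   0.5 -0.3] open 0.0954
shift mm [0.3 1.4 1.5] turn [-0.002 -0.    -0.004]
```

Good. Now I'll close on the foot.

```bash
python3 -m handwheel '[[0.6,0,0.001,0,0,0,0],[0.5,0,0.001,0,0,0,0],[0.4,0,0.001,0,0,0,0],[0.4,0,0.001,0,0,0,0],[0.4,0,0.001,0,0,0,0]]' 30; python3 -m handwheel '[[0.4,0,0,0,0,0,0],[0.4,0,0,0,0,0,0],[0.4,0,0,-0.004,0,0,0],[0.4,0,0,-0.01,0,0,0],[0.4,0,0,-0.02,0,0,0]]' 30; python3 plan.py .508 -.3 .15 2.2
```

```text
t: 3.9
position: [0.4181, 0.3149, 0.0596]
eef_rot: [3.141, 0.0, 2.196]
wrist_force: [-1.3, 0.3, 0.1]
opening: 0.0668
t: 4.32
position: [0.4169, 0.3141, 0.0784]
eef_rot: [-3.139, -0.0, 2.196]
wrist_force: [-0.1, -0.5, -3.5]
opening: 0.0615
t 4.32 pos [0.4169 0.3141 0.0784] rpy [-3.139 -0.     2.196] F [-0.1 -0.5 -3.5] open 0.0615
shift mm [-551.4 -285.6  -71. ] turn [-0.003 -0.    -0.004]
```

```bash
python3 -m handwheel '[[0.4,0,0,-0.02,0,0,0],[0.4,-0.005,-0.002,-0.05,0,0,0],[0.4,-0.015,-0.008,-0.08,0,0,0],[0.4,-0.035,-0.018,-0.105,0,0,0],[0.4,-0.06,-0.031,-0.11,0,0,0]]'; python3 -m handwheel '[[0.4,-0.025,-0.013,0,0,0,0],[0.4,-0.05,-0.026,0,0,0,0],[0.4,-0.08,-0.042,0,0,0,0],[0.4,-0.11,-0.057,0,0,0,0],[0.4,-0.14,-0.073,0,0,0,0]]';python3 -m handwheel '[[0.4,-0.03,-0.016,0,0,0,0],[0.4,-0.06,-0.031,0,0,0,0],[0.4,-0.09,-0.047,0,0,0,0],[0.4,-0.12,-0.062,0,0,0,0],[0.4,-0.15,-0.078,0,0,0,0]]'; python3 plan.py .508 -.3 .15 2.2
```

```text
t: 4.73
position: [0.4305, 0.2495, 0.1962]
eef_rot: [3.131, 0.002, 2.198]
wrist_force: [1.5, -0.7, -2.9]
opening: 0.0614
t: 5.15
position: [0.4506, 0.0904, 0.1902]
eef_rot: [3.14, 0.001, 2.196]
wrist_force: [1.7, -0.1, -2.6]
opening: 0.0614
t: 5.57
position: [0.4752, -0.0772, 0.1902]
eef_rot: [3.14, 0.001, 2.196]
wrist_force: [-0.3, 0.2, -3.6]
opening: 0.0613
t 5.57 pos [ 0.4752 -0.0772  0.1902] rpy [3.140e+00 1.000e-03 2.196e+00] F [-0.3  0.2 -3.6] open 0.0613
shift mm [-199.9 -103.7   40.3] turn [ 0.001  0.001 -0.004]
```

```bash
python3 -m handwheel '[[0.4,-0.03,-0.016,0,0,0,0],[0.4,-0.06,-0.031,0,0,0,0],[0.4,-0.09,-0.047,0,0,0,0],[0.4,-0.12,-0.062,0,0,0,0],[0.4,-0.15,-0.078,0,0,0,0]]'; python3 -m handwheel '[[0.4,-0.02,-0.010,0,0,0,0],[0.4,-0.037,-0.019,0,0,0,0],[0.4,-0.047,-0.024,0,0,0,0],[0.4,-0.05,-0.026,0,0,0,-0.003],[0.4,-0.05,-0.026,0,0,0,-0.003]]';python3 -m handwheel '[[0.4,0,0,0,0,0,0],[0.4,0,0,0.01,0,0,0],[0.4,0,0,0.025,0,0,0],[0.4,0,0,0.04,0,0,0],[0.4,0,0,0.045,0,0,0]]'; python3 plan.py .508 -.3005 .1 2.2
```

```text
t: 5.98
position: [0.4996, -0.2445, 0.1901]
eef_rot: [3.141, 0.001, 2.195]
wrist_force: [0.4, -0.3, -3.5]
opening: 0.0616
t: 6.4
position: [0.5077, -0.2988, 0.1895]
eef_rot: [3.141, -0.0, 2.198]
wrist_force: [-0.3, -0.2, -2.8]
opening: 0.0619
t: 6.82
position: [0.5064, -0.2964, 0.141]
eef_rot: [-3.14, -0.005, 2.2]
wrist_force: [-1.0, 0.4, -4.0]
opening: 0.0618
t 6.82 pos [ 0.5064 -0.2964  0.141 ] rpy [-3.14  -0.005  2.2  ] F [-1.   0.4 -4. ] open 0.0618
shift mm [-4.5 -1.1 41. ] turn [-0.001 -0.005  0.   ]
```

Settle, and look with the top camera to check the alignment of the held cup over the saucer.

```bash
python3 -m handwheel '[[0.4,-0.002,0,0.01,0,0,0],[0.4,-0.002,0,0.02,0,0,0],[0.4,-0.002,0,0.02,0,0,0],[0.4,-0.002,0,0.02,0,0,0],[0.4,-0.002,0,0.02,0,0,0]]';  python3 - <<'E'
from h import *
for n in ("top","side"):
    im,d=arm.grab_frame(n); cv2.imwrite(f"pics/{n}1.png",im[:,:,::-1]); np.savez(f"{n}1.npz",im=im,d=d)
a=cv2.imread("pics/top1.png")[80:320,340:640]; b=cv2.imread("pics/side1.png")[100:340,220:520]
cv2.imwrite("pics/c1.png",cv2.resize(np.hstack([a,b]),(800,320)))
E
python3 plan.py .508 -.3005 .071 2.2
```

```text
t: 7.23
position: [0.5093, -0.3004, 0.1248]
eef_rot: [3.141, 0.001, 2.199]
wrist_force: [0.1, 1.1, -2.6]
opening: 0.0613
t 7.33 pos [ 0.5095 -0.3006  0.1253] rpy [3.141e+00 2.000e-03 2.199e+00] F [ 0.3  0.4 -2.7] open 0.0615
shift mm [ 1.  -1.2 54.3] turn [ 0.001  0.002 -0.001]
```

View pics/c1.png

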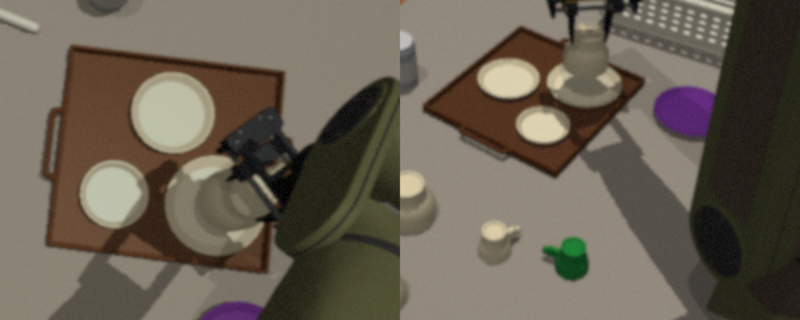

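The held cup hangs upright above the large saucer, at about (220,200) in the left crop. I'll lower it, slowing at the end.

```bash
python3 -m handwheel '[[0.4,0,-0.0005,0.015,0,0,0],[0.4,0.0005,-0.001,0.03,0,0,0],[0.4,0.001,-0.001,0.042,0,0,0],[0.4,0.001,-0.001,0.045,0,0,0],[0.4,0.001,-0.001,0.046,0,0,0]]';  python3 -m handwheel '[[0.4,0,0,0.001,0,0,0],[0.4,0,0,0.002,0,0,0],[0.4,0,0,0.003,0,0,0],[0.4,0,0,0.004,0,0,0],[0.4,0,0,0.005,0,0,0]]'; python3 plan.py .508 -.3005 .07 2.2
```

```text
t: 7.75
position: [0.507, -0.2996, 0.0773]
eef_rot: [-3.141, -0.002, 2.199]
wrist_force: [0.1, 0.1, -3.3]
opening: 0.0616
t: 8.17
position: [0.5079, -0.3002, 0.0738]
eef_rot: [3.141, 0.001, 2.199]
wrist_force: [-0.3, -0.5, -2.4]
opening: 0.0615
t 8.17 pos [ 0.5079 -0.3002  0.0738] rpy [3.141e+00 1.000e-03 2.199e+00] F [-0.3 -0.5 -2.4] open 0.0615
shift mm [-0.3 -0.1  3.8] turn [ 0.     0.001 -0.001]
```

```bash
python3 -m handwheel '[[0.4,0,0,0.001,0,0,0],[0.4,0,0,0.002,0,0,0],[0.4,0,0,0.003,0,0,0],[0.4,0,0,0.003,0,0,0],[0.4,0,0,0.003,0,0,0]]';  python3 plan.py .508 -.3005 .07 2.2
```

```text
t: 8.58
position: [0.5076, -0.3, 0.0706]
eef_rot: [3.142, 0.0, 2.199]
wrist_force: [0.0, 0.3, -0.6]
opening: 0.0617
t 8.58 pos [ 0.5076 -0.3     0.0706] rpy [3.142 0.    2.199] F [ 0.   0.3 -0.6] open 0.0617
shift mm [-0.6  0.   0.6] turn [ 0.     0.    -0.001]
```

Contact: the weight is off the wrist (Fz went from −3.3 to −0.6). I'll press down 0.5 mm more, then open slowly.

```bash
python3 -m handwheel '[[0.4,0,0,0.0005,0,0,0],[0.4,0,0,0.0007,0,0,0],[0.66,0,0,0.0007,0,0,0],[0.72,0,0,0.0007,0,0,0],[0.85,0,0,0.0007,0,0,0]]'; python3 -m handwheel '[[1,0,0,0,0,0,0],[1,0,0,0,0,0,0],[1,0,0,-0.01,0,0,0],[1,0,0,-0.03,0,0,0],[1,0,0,-0.06,0,0,0]]';  python3 plan.py .563 .3325 .2 2.24
```

```text
t: 9.0
position: [0.5079, -0.3003, 0.0697]
eef_rot: [3.141, 0.001, 2.199]
wrist_force: [0.3, 0.5, -0.8]
opening: 0.0707
t: 9.42
position: [0.5058, -0.2987, 0.1276]
eef_rot: [-3.14, -0.006, 2.199]
wrist_force: [0.2, -1.3, -0.0]
opening: 0.0949
t 9.42 pos [ 0.5058 -0.2987  0.1276] rpy [-3.14  -0.006  2.199] F [ 0.2 -1.3 -0. ] open 0.0949
shift mm [477.6 417.  -70.4] turn [-0.002 -0.006 -0.041]
```

```bash
python3 -m handwheel '[[1,0.005,0.004,-0.03,0,0,0],[1,0.025,0.022,-0.055,0,0,0],[1,0.053,0.046,-0.07,0,0,0],[1,0.083,0.072,-0.07,0,0,0],[1,0.113,0.098,-0.07,0,0,-0.04]]'; python3 -m handwheel '[[1,0.03,0.026,0,0,0,0],[1,0.06,0.052,0,0,0,0],[1,0.09,0.078,0,0,0,0],[1,0.12,0.104,0,0,0,0],[1,0.15,0.13,0,0,0,0]]'; python3 -m handwheel '[[1,0.03,0.026,0,0,0,0],[1,0.06,0.052,0,0,0,0],[1,0.09,0.078,0,0,0,0],[1,0.12,0.104,0,0,0,0],[1,0.15,0.13,0,0,0,0]]'; python3 plan.py .563 .3325 .2 2.24
```

```text
t: 9.83
position: [0.5215, -0.1502, 0.2027]
eef_rot: [3.139, 0.004, 2.238]
wrist_force: [0.3, 0.4, 0.3]
opening: 0.0951
t: 10.25
position: [0.5296, 0.0492, 0.2008]
eef_rot: [3.14, 0.001, 2.239]
wrist_force: [1.2, 0.2, 0.1]
opening: 0.095
t: 10.67
position: [0.5387, 0.2477, 0.2007]
eef_rot: [3.14, 0.001, 2.239]
wrist_force: [1.3, 0.1, -0.1]
opening: 0.095
t 10.67 pos [0.5387 0.2477 0.2007] rpy [3.140e+00 1.000e-03 2.239e+00] F [ 1.3  0.1 -0.1] open 0.095
shift mm [51.5 71.6  0.7] turn [ 0.001  0.001 -0.001]
```

```bash
python3 -m handwheel '[[1,0.02,0.028,0,0,0,0],[1,0.04,0.056,0.005,0,0,0],[1,0.05,0.069,0.03,0,0,0],[1,0.0515,0.0715,0.06,0,0,0],[1,0.0515,0.0715,0.09,0,0,0]]'; python3 -m handwheel '[[1,0,0,0.01,0,0,0],[1,0,0,0.01,0,0,0],[1,0,0,0.01,0,0,0],[1,0,0,0.01,0,0,0],[1,0,0,0.01,0,0,0]]'; python3 plan.py .5625 .333 .049 2.24
```

```text
t: 11.08
position: [0.564, 0.3325, 0.1104]
eef_rot: [3.138, 0.001, 2.241]
wrist_force: [-0.1, -0.6, -0.5]
opening: 0.095
t: 11.5
position: [0.5647, 0.3308, 0.1028]
eef_rot: [3.137, 0.001, 2.238]
wrist_force: [0.2, 0.8, 1.5]
opening: 0.0951
t 11.5 pos [0.5647 0.3308 0.1028] rpy [3.137e+00 1.000e-03 2.238e+00] F [0.2 0.8 1.5] open 0.0951
shift mm [ 3.1 -0.6 53.8] turn [ 0.005  0.001 -0.002]
```

```bash
python3 - <<'E'
from h import *
K,R,t=cal("wrist"); im,d=arm.grab_frame("wrist"); cv2.imwrite("pics/w2.png",im[:,:,::-1])
P=pts(d,K,R,t)
m=(abs(P[...,2]-.067)<.006)&(d>0); cs,_=cv2.findContours(m.astype(np.uint8),0,cv2.CHAIN_APPROX_NONE)
for c in cs:
    if cv2.contourArea(c)<300: continue
    c=c[:,0]
    w=np.array([ray(p,.067,K,R,t)[:2] for p in c]); A=np.c_[2*w,np.ones(len(w))]; x=np.linalg.lstsq(A,(w**2).sum(1),rcond=None)[0]
    print(x[:2].round(4),"D",2*np.sqrt(x[2]+x[0]**2+x[1]**2),c.min(0),c.max(0))
E
```

```text
[0.5649 0.3332] D 0.0534810804016357 [277 223] [369 312]
[0.494  0.4562] D 0.02425741829231753 [329   0] [402  18]
```

View pics/w2.png

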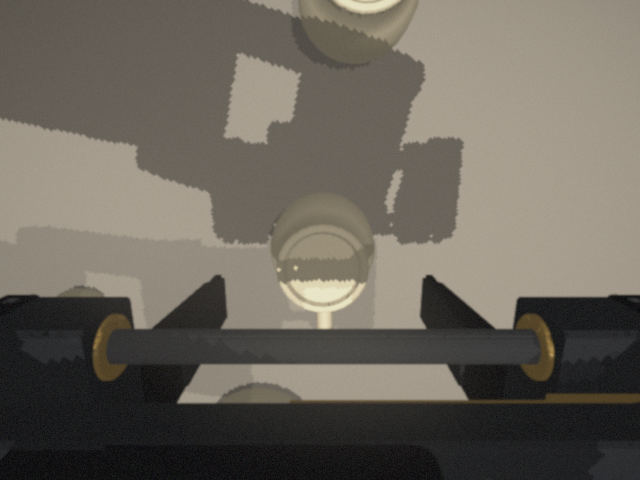

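The wrist view shows the medium cup's foot at (323,268), midway between the fingers, with its handle toward the gripper. The wrist fix agrees with the top camera to 2 mm.

```bash
python3 -m handwheel '[[1,0.0025,0,0.015,0,0,0],[1,0.0025,0,0.035,0,0,0],[1,0.0025,0,0.05,0,0,0],[1,0.0025,0,0.053,0,0,0],[1,0.0025,0,0.053,0,0,0]]'; python3 -m handwheel '[[1,0,0,0,0,0,0],[1,0,0,0,0,0,0],[0.7,0,0,0,0,0,0],[0.5,0,0,0,0,0,0],[0.4,0,0,0,0,0,0]]' 30;  python3 plan.py .5635 .333 .049 2.24
```

```text
t: 11.97
position: [0.5599, 0.3316, 0.0441]
eef_rot: [-3.137, -0.001, 2.239]
wrist_force: [0.1, 0.3, -0.1]
opening: 0.0952
t: 12.38
position: [0.5619, 0.3325, 0.0474]
eef_rot: [3.14, 0.0, 2.239]
wrist_force: [-0.2, 0.4, -0.3]
opening: 0.0801
t 12.38 pos [0.5619 0.3325 0.0474] rpy [3.14  0.    2.239] F [-0.2  0.4 -0.3] open 0.0801
shift mm [-0.6  1.6 -1.6] turn [ 0.001  0.    -0.001]
```

```bash
python3 -m handwheel '[[0.6,0,0.0015,-0.001,0,0,0],[0.4,0,0.0015,-0.001,0,0,0],[0.3,0,0.0015,-0.001,0,0,0],[0.3,0,0.0015,-0.001,0,0,0],[0.3,0,0.0015,-0.001,0,0,0]]'; python3 -m handwheel '[[0.3,0,0,0,0,0,0],[0.3,0,0,0,0,0,0],[0.3,0,0,0,0,0,0],[0.3,0,0,0,0,0,0],[0.3,0,0,0,0,0,0]]' ;  python3 plan.py .5635 .333 .049 2.24
```

```text
t: 12.8
position: [0.5626, 0.3332, 0.0477]
eef_rot: [-3.142, -0.0, 2.239]
wrist_force: [-0.7, 0.7, 0.6]
opening: 0.0533
t: 13.22
position: [0.5627, 0.3332, 0.0477]
eef_rot: [3.142, 0.0, 2.239]
wrist_force: [-0.4, 0.2, 0.0]
opening: 0.0536
t 13.22 pos [0.5627 0.3332 0.0477] rpy [3.142 0.    2.239] F [-0.4  0.2  0. ] open 0.0536
shift mm [-0.7  0.5 -1.3] turn [ 0.     0.    -0.001]
```

```bash
python3 -m handwheel '[[0.3,0,0,-0.01,0,0,0],[0.3,0,0,-0.03,0,0,0],[0.3,0,0,-0.065,0,0,0],[0.3,0,0,-0.1,0,0,0],[0.3,0,0,-0.13,0,0,0]]'; python3 -m handwheel '[[0.3,-0.01,-0.006,-0.01,0,0,0],[0.3,-0.03,-0.017,-0.01,0,0,0],[0.3,-0.06,-0.034,-0.01,0,0,0],[0.3,-0.09,-0.05,-0.01,0,0,0],[0.3,-0.12,-0.067,-0.01,0,0,0]]';python3 -m handwheel '[[0.3,-0.03,-0.017,0,0,0,0],[0.3,-0.06,-0.034,0,0,0,0],[0.3,-0.09,-0.05,0,0,0,0],[0.3,-0.12,-0.067,0,0,0,0],[0.3,-0.15,-0.084,0,0,0,0]]'; python3 -m handwheel '[[0.3,-0.03,-0.017,0,0,0,0],[0.3,-0.06,-0.034,0,0,0,0],[0.3,-0.09,-0.05,0,0,0,0],[0.3,-0.12,-0.067,0,0,0,0],[0.3,-0.15,-0.084,0,0,0,0]]'; python3 plan.py .654 -.237 .1 2.24
```

```text
t: 13.63
position: [0.5626, 0.3332, 0.1799]
eef_rot: [3.141, 0.0, 2.239]
wrist_force: [0.3, 1.0, -1.5]
opening: 0.0531
t: 14.05
position: [0.5836, 0.1954, 0.1863]
eef_rot: [-3.14, -0.0, 2.24]
wrist_force: [1.0, -0.5, -1.4]
opening: 0.054
t: 14.47
position: [0.6103, 0.0253, 0.1862]
eef_rot: [-3.14, -0.001, 2.239]
wrist_force: [0.3, 0.3, -1.0]
opening: 0.0536
t: 14.88
position: [0.6371, -0.1443, 0.186]
eef_rot: [-3.14, -0.002, 2.238]
wrist_force: [-0.1, 0.7, -1.5]
opening: 0.0535
t 14.88 pos [ 0.6371 -0.1443  0.186 ] rpy [-3.140e+00 -2.000e-03  2.238e+00] F [-0.1  0.7 -1.5] open 0.0535
shift mm [-83.4 -43.9  86. ] turn [-0.002 -0.002 -0.002]
```

```bash
python3 -m handwheel '[[0.3,-0.03,-0.016,0,0,0,0],[0.3,-0.055,-0.029,0,0,0,0],[0.3,-0.073,-0.038,0,0,0,0],[0.3,-0.08,-0.042,0,0,0,0],[0.3,-0.083,-0.044,0.01,0,0,0]]'; python3 -m handwheel '[[0.3,0,0,0.02,0,0,0],[0.3,0,0,0.045,0,0,0],[0.3,0,0,0.065,0,0,0],[0.3,0,0,0.076,0,0,0],[0.3,0,0,0.08,0,0,0]]'; python3 -m handwheel '[[0.3,0,0,0,0,0,0],[0.3,0,0,0,0,0,0],[0.3,0,0,0,0,0,0],[0.3,0,0,0,0,0,0],[0.3,0,0,0,0,0,0]]'; python3 plan.py .654 -.2372 .059 2.24
```

```text
t: 15.3
position: [0.6559, -0.2362, 0.179]
eef_rot: [3.14, 0.002, 2.237]
wrist_force: [-0.0, -0.4, -1.0]
opening: 0.0538
t: 15.72
position: [0.6532, -0.2322, 0.0937]
eef_rot: [-3.139, -0.006, 2.24]
wrist_force: [-0.9, -0.4, -2.7]
opening: 0.0535
t: 16.13
position: [0.656, -0.2348, 0.0992]
eef_rot: [3.14, 0.002, 2.239]
wrist_force: [-0.2, -0.3, -1.8]
opening: 0.0534
t 16.13 pos [ 0.656  -0.2348  0.0992] rpy [3.140e+00 2.000e-03 2.239e+00] F [-0.2 -0.3 -1.8] open 0.0534
shift mm [-0.6 -3.1 40.2] turn [ 0.001  0.002 -0.001]
```

```bash
python3 -m handwheel '[[0.3,-0.0005,-0.001,0.01,0,0,0],[0.3,-0.0005,-0.002,0.02,0,0,0],[0.3,-0.0005,-0.003,0.028,0,0,0],[0.3,-0.0005,-0.003,0.031,0,0,0],[0.3,-0.0005,-0.003,0.032,0,0,0]]'; python3 -m handwheel '[[0.3,0,0,0.001,0,0,0],[0.3,0,0,0.002,0,0,0],[0.3,0,0,0.003,0,0,0],[0.3,0,0,0.004,0,0,0],[0.3,0,0,0.004,0,0,0]]'; python3 plan.py .654 -.2372 .059 2.24
```

```text
t: 16.55
position: [0.6518, -0.2363, 0.0632]
eef_rot: [-3.14, -0.003, 2.239]
wrist_force: [0.0, -0.2, -1.2]
opening: 0.0533
t: 16.97
position: [0.6533, -0.2368, 0.0618]
eef_rot: [3.141, 0.0, 2.239]
wrist_force: [-0.0, 1.2, -0.8]
opening: 0.054
t 16.97 pos [ 0.6533 -0.2368  0.0618] rpy [3.141 0.    2.239] F [-0.   1.2 -0.8] open 0.054
shift mm [-0.8  0.3  2.8] turn [ 0.     0.    -0.001]
```

```bash
python3 -m handwheel '[[0.3,0,0,0.001,0,0,0],[0.3,0,0,0.002,0,0,0],[0.3,0,0,0.0025,0,0,0],[0.3,0,0,0.0025,0,0,0],[0.3,0,0,0.0025,0,0,0]]'; python3 plan.py .654 -.2372 .059 2.24
```

```text
t: 17.38
position: [0.6531, -0.2367, 0.059]
eef_rot: [-3.142, -0.0, 2.239]
wrist_force: [-0.9, -0.7, -2.1]
opening: 0.0533
t 17.38 pos [ 0.6531 -0.2367  0.059 ] rpy [-3.142 -0.     2.239] F [-0.9 -0.7 -2.1] open 0.0533
shift mm [-0.9  0.4  0. ] turn [-0.    -0.    -0.001]
```

```bash
python3 -m handwheel '[[0.3,0,0,0.0003,0,0,0],[0.3,0,0,0.0006,0,0,0],[0.3,0,0,0.001,0,0,0],[0.3,0,0,0.001,0,0,0],[0.3,0,0,0.001,0,0,0]]'; python3 plan.py .654 -.2372 .059 2.24
```

```text
t: 17.8
position: [0.6532, -0.2368, 0.0587]
eef_rot: [3.142, 0.0, 2.239]
wrist_force: [-2.1, 1.6, 1.6]
opening: 0.0534
t 17.8 pos [ 0.6532 -0.2368  0.0587] rpy [3.142 0.    2.239] F [-2.1  1.6  1.6] open 0.0534
shift mm [-0.8  0.4 -0.3] turn [ 0.     0.    -0.001]
```

In contact: Fz is positive and z stopped at the expected height. Releasing.

```bash
python3 -m handwheel '[[0.57,0,0,0,0,0,0],[0.6,0,0,0,0,0,0],[0.7,0,0,0,0,0,0],[0.85,0,0,0,0,0,0],[1,0,0,0,0,0,0]]'; python3 -m handwheel '[[1,0,0,0,0,0,0],[1,0,0,0,0,0,0],[1,0,0,-0.01,0,0,0],[1,0,0,-0.03,0,0,0],[1,0,0,-0.06,0,0,0]]';  python3 plan.py .456 .165 .2 1.17
```

```text
t: 18.22
position: [0.6531, -0.2368, 0.0579]
eef_rot: [3.142, 0.0, 2.239]
wrist_force: [0.4, 0.3, -0.3]
opening: 0.0719
t: 18.63
position: [0.651, -0.2358, 0.1156]
eef_rot: [-3.139, -0.006, 2.239]
wrist_force: [-0.4, 0.4, 0.2]
opening: 0.0948
t 18.63 pos [ 0.651  -0.2358  0.1156] rpy [-3.139 -0.006  2.239] F [-0.4  0.4  0.2] open 0.0948
shift mm [436.   94.9 -82.1] turn [-0.006 -0.004  1.069]
```

```bash
python3 -m handwheel '[[1,0,0,-0.035,0,0,0],[1,0.02,0.004,-0.06,0,0,0],[1,0.05,0.011,-0.08,0,0,0.1],[1,0.085,0.018,-0.08,0,0,0.2],[1,0.12,0.026,-0.08,0,0,0.3]]'; python3 plan.py .456 .165 .2 1.17
```

```text
t: 19.05
position: [0.5999, -0.1262, 0.2018]
eef_rot: [3.137, 0.003, 1.933]
wrist_force: [-0.0, 0.6, -0.5]
opening: 0.095
t 19.05 pos [ 0.5999 -0.1262  0.2018] rpy [3.137e+00 3.000e-03 1.933e+00] F [-0.   0.6 -0.5] open 0.095
shift mm [323.2 -31.5   0.6] turn [0.005 0.001 0.763]
```

```bash
python3 -m handwheel '[[1,0.038,-0.004,0,0,0,0.12],[1,0.076,-0.008,0,0,0,0.24],[1,0.114,-0.011,0,0,0,0.36],[1,0.152,-0.015,0,0,0,0.48],[1,0.19,-0.019,0,0,0,0.6]]'; python3 plan.py .456 .165 .2 1.17
```

```text
t: 19.47
position: [0.5122, 0.0453, 0.1991]
eef_rot: [3.14, -0.0, 1.333]
wrist_force: [0.1, 0.9, 0.8]
opening: 0.0951
t 19.47 pos [0.5122 0.0453 0.1991] rpy [ 3.14  -0.     1.333] F [0.1 0.9 0.8] open 0.0951
shift mm [103.  -82.9  -0.9] turn [ 0.001 -0.001  0.163]
```

```bash
python3 -m handwheel '[[1,0.03,-0.024,0,0,0,0.06],[1,0.06,-0.048,0,0,0,0.12],[1,0.085,-0.068,0,0,0,0.163],[1,0.1,-0.08,0.01,0,0,0.163],[1,0.103,-0.083,0.03,0,0,0.163]]'; python3 -m handwheel '[[1,0,0,0.03,0,0,0],[1,0,0,0.06,0,0,0],[1,0,0,0.07,0,0,0],[1,0,0,0.07,0,0,0],[1,0,0,0.07,0,0,0]]';python3 -m handwheel '[[1,0,0,0,0,0,0],[1,0,0,0,0,0,0],[1,0,0,0,0,0,0],[1,0,0,0,0,0,0],[1,0,0,0,0,0,0]]'; python3 - <<'E'
from h import *
K,R,t=cal("wrist"); im,d=arm.grab_frame("wrist"); cv2.imwrite("pics/w3.png",im[:,:,::-1])
P=pts(d,K,R,t)
m=(abs(P[...,2]-.055)<.005)&(d>0); cs,_=cv2.findContours(m.astype(np.uint8),0,cv2.CHAIN_APPROX_NONE)
for c in cs:
    if cv2.contourArea(c)<300: continue
    c=c[:,0]
    w=np.array([ray(p,.055,K,R,t)[:2] for p in c]); A=np.c_[2*w,np.ones(len(w))]; x=np.linalg.lstsq(A,(w**2).sum(1),rcond=None)[0]
    print(x[:2].round(4),"D",2*np.sqrt(x[2]+x[0]**2+x[1]**2),c.min(0),c.max(0))
E
python3 plan.py .4565 .165 .038 1.17
```

```text
t: 19.88
position: [0.4568, 0.1664, 0.1718]
eef_rot: [3.136, -0.005, 1.18]
wrist_force: [0.6, 0.0, 0.0]
opening: 0.095
t: 20.3
position: [0.4564, 0.1632, 0.0989]
eef_rot: [3.141, -0.0, 1.176]
wrist_force: [0.1, 0.1, 0.8]
opening: 0.0952
t: 20.72
position: [0.4565, 0.1633, 0.0989]
eef_rot: [3.141, -0.001, 1.176]
wrist_force: [-0.3, 0.1, 0.4]
opening: 0.0953
[0.4585 0.1647] D 0.04156576456107034 [289 232] [357 300]
[0.6264 0.1655] D 0.06149481752978759 [540  91] [624 215]
t 20.77 pos [0.4564 0.1633 0.0986] rpy [ 3.141e+00 -1.000e-03  1.176e+00] F [ 0.2  1.7 -0.3] open 0.0951
shift mm [ 1.6 -0.6 60.6] turn [ 0.001 -0.001  0.006]
```

View pics/w3.png

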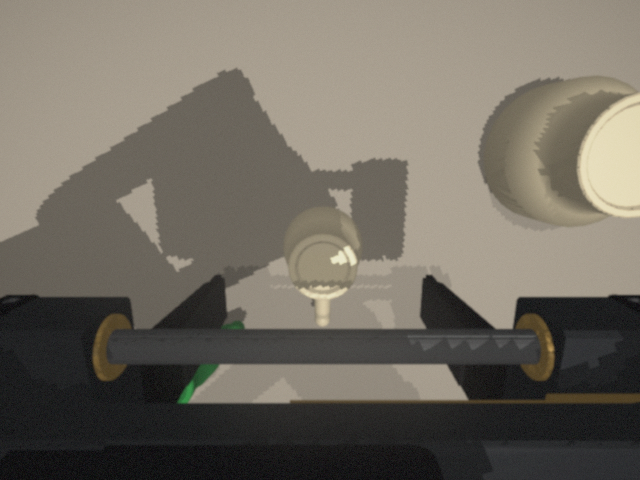

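```bash
python3 - <<'E'
from h import *
K,R,t=cal("top"); z=np.load("top0.npz"); hsv=cv2.cvtColor(z["im"],cv2.COLOR_RGB2HSV)
P=pts(z["d"],K,R,t); m=(hsv[...,0]>50)&(hsv[...,0]<80)&(hsv[...,1]>150); m[:250]=0; m[345:]=0
p=P[m]; print(p.min(0),p.max(0)); d=p[:,:2]-[.457,.1645]
print("tool x,y of green rel. cup:",(d@[np.cos(1.17),np.sin(1.17)]).max(),(d@[np.sin(1.17),-np.cos(1.17)]).min(),(d@[np.sin(1.17),-np.cos(1.17)]).max())
E
```

```text
[0.30626366 0.06750351 0.01838342] [0.40901393 0.15002155 0.91080427]
tool x,y of green rel. cup: -0.05851481258360885 -0.12374142444292144 -0.00633986039289184
```

The small cup's foot is at (323,266), centred, and it is the cream one. The green cup sits over 58 mm to the side of the finger line, so I'll descend.

```bash
python3 -m handwheel '[[1,0.002,0,0.015,0,0,0],[1,0.002,0,0.035,0,0,0],[1,0.002,0,0.05,0,0,0],[1,0.002,0,0.058,0,0,0],[1,0.002,0,0.06,0,0,0]]'; python3 -m handwheel '[[1,0,0,0,0,0,0],[1,0,0,0,0,0,0],[1,0,0,0,0,0,0],[0.7,0,0,0,0,0,0],[0.6,0,0,0,0,0,0]]' 25;  python3 plan.py .4567 .1647 .038 1.17
```

```text
t: 21.18
position: [0.4555, 0.1648, 0.0364]
eef_rot: [-3.139, 0.002, 1.176]
wrist_force: [-0.5, -0.0, -0.2]
opening: 0.0954
t: 21.6
position: [0.4574, 0.1652, 0.0389]
eef_rot: [3.14, -0.001, 1.176]
wrist_force: [0.9, 0.5, -0.5]
opening: 0.0867
t 21.6 pos [0.4574 0.1652 0.0389] rpy [ 3.140e+00 -1.000e-03  1.176e+00] F [ 0.9  0.5 -0.5] open 0.0867
shift mm [-0.8 -0.5  0.9] turn [ 0.001 -0.001  0.006]
```

```bash
python3 -m handwheel '[[0.5,0,0,0,0,0,0],[0.4,0,0,0,0,0,0],[0.3,0,0,0,0,0,0],[0.2,0,0,0,0,0,0],[0.2,0,0,0,0,0,0]]'; python3 -m handwheel '[[0.2,0,0,0,0,0,0],[0.2,0,0,0,0,0,0],[0.2,0,0,0,0,0,0],[0.2,0,0,0,0,0,0],[0.2,0,0,0,0,0,0]]'; python3 plan.py .524 -.1443 .16 1.17
```

```text
t: 22.02
position: [0.4568, 0.1651, 0.0381]
eef_rot: [-3.142, 0.0, 1.176]
wrist_force: [0.9, 0.2, -0.1]
opening: 0.0542
t: 22.43
position: [0.4568, 0.1651, 0.0381]
eef_rot: [3.142, 0.0, 1.176]
wrist_force: [-0.6, -0.4, -0.6]
opening: 0.042
t 22.43 pos [0.4568 0.1651 0.0381] rpy [3.142 0.    1.176] F [-0.6 -0.4 -0.6] open 0.042
shift mm [-259.8  181.  -121.9] turn [0.    0.    0.006]
```

```bash
python3 -m handwheel '[[0.2,0,0,-0.01,0,0,0],[0.2,0,0,-0.03,0,0,0],[0.2,0,0,-0.065,0,0,0],[0.2,0,0,-0.1,0,0,0],[0.2,0,0,-0.125,0,0,0]]'; python3 -m handwheel '[[0.2,-0.01,0.007,-0.005,0,0,0],[0.2,-0.03,0.021,-0.005,0,0,0],[0.2,-0.055,0.038,-0.005,0,0,0],[0.2,-0.08,0.056,-0.005,0,0,0],[0.2,-0.11,0.077,-0.005,0,0,0]]';python3 -m handwheel '[[0.2,-0.03,0.021,0,0,0,0],[0.2,-0.06,0.042,0,0,0,0],[0.2,-0.09,0.063,0,0,0,0],[0.2,-0.12,0.084,0,0,0,0],[0.2,-0.138,0.096,0,0,0,0]]'; python3 -m handwheel '[[0.2,-0.008,0.006,0,0,0,0],[0.2,-0.012,0.008,0,0,0,0],[0.2,-0.012,0.008,0.01,0,0,0],[0.2,-0.012,0.008,0.03,0,0,0],[0.2,-0.012,0.008,0.05,0,0,0]]'; python3 plan.py .524 -.1443 .08 1.17
```

```text
t: 22.85
position: [0.4575, 0.1653, 0.1667]
eef_rot: [3.139, -0.002, 1.176]
wrist_force: [0.7, 0.5, -1.6]
opening: 0.0414
t: 23.27
position: [0.4854, 0.0334, 0.1688]
eef_rot: [3.141, -0.001, 1.178]
wrist_force: [1.1, 0.1, -1.3]
opening: 0.0412
t: 23.68
position: [0.5213, -0.1336, 0.1688]
eef_rot: [3.141, 0.001, 1.174]
wrist_force: [-0.2, 0.5, -0.8]
opening: 0.0416
t: 24.1
position: [0.5242, -0.1432, 0.1179]
eef_rot: [3.14, -0.001, 1.177]
wrist_force: [0.6, 0.4, -1.2]
opening: 0.0411
t 24.1 pos [ 0.5242 -0.1432  0.1179] rpy [ 3.140e+00 -1.000e-03  1.177e+00] F [ 0.6  0.4 -1.2] open 0.0411
shift mm [-1.1  0.2 37.9] turn [ 0.002 -0.001  0.007]
```

```bash
python3 -m handwheel '[[0.2,0,0,0.015,0,0,0],[0.2,0,0,0.03,0,0,0],[0.2,0,0,0.045,0,0,0],[0.2,0,0,0.055,0,0,0],[0.2,0,0,0.055,0,0,0]]'; python3 -m handwheel '[[0.2,0,0,0,0,0,0],[0.2,0,0,0,0,0,0],[0.2,0,0,0.001,0,0,0],[0.2,0,0,0.002,0,0,0],[0.2,0,0,0.003,0,0,0]]'; python3 plan.py .524 -.1443 .0491 1.17
```

```text
t: 24.52
position: [0.5215, -0.1422, 0.0598]
eef_rot: [-3.136, -0.0, 1.178]
wrist_force: [0.3, -0.5, -1.2]
opening: 0.0415
t: 24.93
position: [0.5245, -0.1447, 0.0609]
eef_rot: [3.14, -0.0, 1.176]
wrist_force: [-0.6, 0.7, -1.1]
opening: 0.0415
t 24.93 pos [ 0.5245 -0.1447  0.0609] rpy [ 3.14  -0.     1.176] F [-0.6  0.7 -1.1] open 0.0415
shift mm [ 0.2 -0.6 11.8] turn [ 0.002 -0.     0.006]
```

```bash
python3 -m handwheel '[[0.2,0,-0.0005,0.003,0,0,0],[0.2,0,-0.0005,0.006,0,0,0],[0.2,0,-0.0005,0.008,0,0,0],[0.2,0,-0.0005,0.009,0,0,0],[0.2,0,-0.0005,0.009,0,0,0]]'; python3 -m handwheel '[[0.2,0,0,0.0005,0,0,0],[0.2,0,0,0.001,0,0,0],[0.2,0,0,0.0015,0,0,0],[0.2,0,0,0.0015,0,0,0],[0.2,0,0,0.0015,0,0,0]]'; python3 plan.py .524 -.1443 .0491 1.17
```

```text
t: 25.35
position: [0.5231, -0.1442, 0.0505]
eef_rot: [-3.141, 0.0, 1.176]
wrist_force: [-0.2, 0.1, -1.2]
opening: 0.0414
t: 25.77
position: [0.5235, -0.1443, 0.0497]
eef_rot: [3.141, -0.0, 1.176]
wrist_force: [-1.0, 0.2, -0.9]
opening: 0.0412
t 25.77 pos [ 0.5235 -0.1443  0.0497] rpy [ 3.141 -0.     1.176] F [-1.   0.2 -0.9] open 0.0412
shift mm [0.2 0.5 0.6] turn [ 0.    -0.     0.006]
```

```bash
python3 -m handwheel '[[0.2,0,0,0.0005,0,0,0],[0.2,0,0,0.001,0,0,0],[0.2,0,0,0.0013,0,0,0],[0.2,0,0,0.0013,0,0,0],[0.2,0,0,0.0013,0,0,0]]'; python3 plan.py .524 -.1443 .0491 1.17
```

```text
t: 26.18
position: [0.5236, -0.1444, 0.0491]
eef_rot: [3.141, -0.0, 1.176]
wrist_force: [-2.6, 0.8, 5.3]
opening: 0.0416
t 26.18 pos [ 0.5236 -0.1444  0.0491] rpy [ 3.141 -0.     1.176] F [-2.6  0.8  5.3] open 0.0416
shift mm [ 0.2  0.3 -0. ] turn [ 0.    -0.     0.006]
```

Firm contact (Fz +5 N). Releasing, then retreating toward the cup area to clear the camera view.

```bash
python3 -m handwheel '[[0.2,0,0,-0.0007,0,0,0],[0.45,0,0,-0.0007,0,0,0],[0.5,0,0,-0.0007,0,0,0],[0.6,0,0,-0.0007,0,0,0],[0.8,0,0,-0.0007,0,0,0]]'; python3 -m handwheel '[[1,0,0,0,0,0,0],[1,0,0,0,0,0,0],[1,0,0,-0.01,0,0,0],[1,0,0,-0.03,0,0,0],[1,0,0,-0.06,0,0,0]]'; python3 -m handwheel '[[1,0,0,-0.035,0,0,0],[1,0,0,-0.07,0,0,0],[1,0.03,-0.01,-0.11,0,0,0],[1,0.065,-0.025,-0.12,0,0,0],[1,0.1,-0.04,-0.12,0,0,0]]'; python3 -m handwheel '[[1,0.03,-0.025,0,0,0,0],[1,0.06,-0.05,0,0,0,0],[1,0.09,-0.075,0,0,0,0],[1,0.12,-0.1,0,0,0,0],[1,0.15,-0.125,0,0,0,0]]'; python3 -m handwheel '[[1,0.03,-0.025,0,0,0,0],[1,0.05,-0.045,0,0,0,0],[1,0.05,-0.045,0,0,0,0],[1,0.05,-0.045,0,0,0,0],[1,0.05,-0.045,0,0,0,0]]';  python3 - <<'E'
from h import *
for n in ("top","side"):
    im,d=arm.grab_frame(n); cv2.imwrite(f"pics/{n}2.png",im[:,:,::-1]); np.savez(f"{n}2.npz",im=im,d=d)
E
```

```text
t: 26.6
position: [0.5234, -0.1443, 0.0488]
eef_rot: [3.142, -0.0, 1.176]
wrist_force: [-0.4, -0.6, 0.2]
opening: 0.0557
t: 27.02
position: [0.5213, -0.1435, 0.1073]
eef_rot: [-3.136, 0.0, 1.176]
wrist_force: [0.5, -0.2, 0.3]
opening: 0.0891
t: 27.43
position: [0.5275, -0.0384, 0.2357]
eef_rot: [3.131, -0.002, 1.173]
wrist_force: [1.7, 0.5, -0.6]
opening: 0.095
t: 27.85
position: [0.4665, 0.15, 0.23]
eef_rot: [3.14, -0.001, 1.176]
wrist_force: [0.6, -1.0, -0.4]
opening: 0.0949
t: 28.27
position: [0.4451, 0.2115, 0.2295]
eef_rot: [3.141, -0.0, 1.176]
wrist_force: [0.3, 0.5, 0.6]
opening: 0.0951
```

View pics/top2.png

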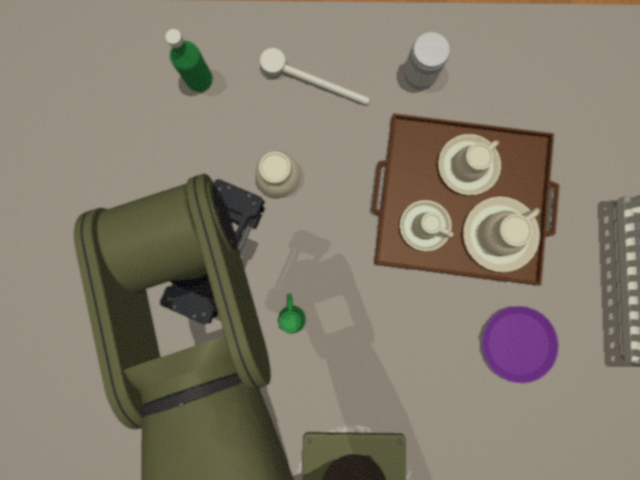

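View pics/side2.png

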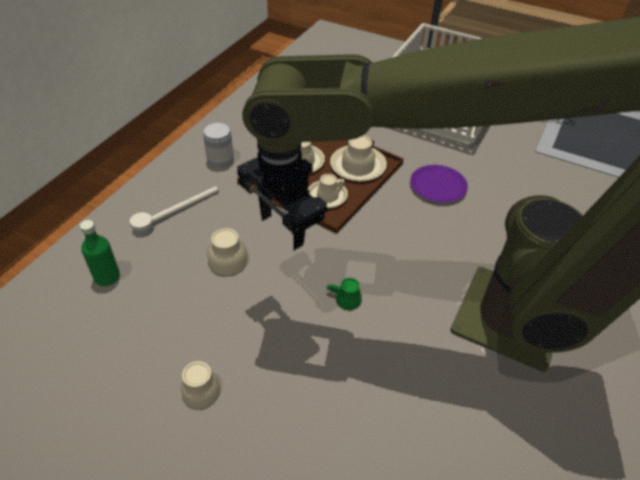

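All three cups stand on their saucers at (478,157), (430,224) and (514,231). The saucers and tumblers look unmoved. I'll measure the centring.

```bash
python3 - <<'E'
from h import *
def fit(w):
    A=np.c_[2*w,np.ones(len(w))]; x=np.linalg.lstsq(A,(w**2).sum(1),rcond=None)[0]; return x[:2],2*np.sqrt(x[2]+x[0]**2+x[1]**2)
for tag,n in (("0","top"),("2","top"),("2","side")):
    z=np.load(f"{n}{tag}.npz"); im,d=z["im"],z["d"]; K,R,t=cal(n); P=pts(d,K,R,t); hsv=cv2.cvtColor(im,cv2.COLOR_RGB2HSV); cream=(hsv[...,2]>110)&(hsv[...,1]<90)
    def big(m,h):
        cs,_=cv2.findContours(m.astype(np.uint8),0,cv2.CHAIN_APPROX_NONE)
        if not cs: return None
        return np.array([ray(p,h,K,R,t)[:2] for p in max(cs,key=cv2.contourArea)[:,0]])
    for s,c,D,h,f in [("M",(.654,-.2375),.13,.078,.054),("S",(.524,-.145),.106,.066,.042),("L",(.508,-.3005),.156,.089,.062)]:
        rr=np.hypot(P[...,0]-c[0],P[...,1]-c[1])
        a=big((rr<D/2+.008)&cream&(d>0),.019)
        if a is not None and len(a)>30: cc,dd=fit(a); print(n,tag,"saucer",s,cc.round(4),dd.round(4),end=" ")
        if tag=="2":
            m=(rr<f/2+.015)&(abs(P[...,2]-h)<.005)&(d>0); a=big(m,h)
            if a is not None and len(a)>20: c2,dd=fit(a); print("| foot",c2.round(4),dd.round(4),"z",P[m][:,2].mean().round(4),"off mm",((c2-cc)*1e3).round(1))
        else: print()
    for s,c,h,f in [("TW",(.6273,.1638),.078,.062),("TS",(.4813,.4695),.067,.054)]:
        rr=np.hypot(P[...,0]-c[0],P[...,1]-c[1]); a=big((rr<f/2+.012)&(abs(P[...,2]-h)<.005)&(d>0),h)
        if a is not None and len(a)>20: print(n,tag,s,*[np.round(v,4) for v in fit(a)])
E
```

```text
top 0 saucer M [ 0.6543 -0.2383] 0.1297 
top 0 saucer S [ 0.524  -0.1453] 0.1062 
top 0 saucer L [ 0.5082 -0.3013] 0.1558 
top 0 TW [0.6274 0.1639] 0.0608
top 0 TS [0.4815 0.4697] 0.0535
top 2 saucer M [ 0.6546 -0.2389] 0.1318 | foot [ 0.6538 -0.2365] 0.0532 z 0.0775 off mm [-0.8  2.3]
top 2 saucer S [ 0.5237 -0.1451] 0.1077 | foot [ 0.523  -0.1445] 0.0408 z 0.0658 off mm [-0.7  0.6]
top 2 saucer L [ 0.5088 -0.302 ] 0.1581 | foot [ 0.5079 -0.2987] 0.0612 z 0.0886 off mm [-0.9  3.3]
top 2 TW [0.6275 0.1638] 0.0607
side 2 saucer M [ 0.6358 -0.2599] 0.0841 | foot [ 0.6338 -0.2258] 0.0239 z 0.0769 off mm [-2.  34.1]
side 2 saucer S [ 0.5239 -0.1569] 0.0839 | foot [ 0.5222 -0.141 ] 0.0416 z 0.0646 off mm [-1.7 15.9]
side 2 saucer L [ 0.5105 -0.3078] 0.1521 | foot [ 0.5031 -0.2931] 0.0585 z 0.0875 off mm [-7.5 14.8]
side 2 TW [0.6255 0.1672] 0.0615
side 2 TS [0.4792 0.4731] 0.0532
```

The top view gives offsets of 3.5 mm or less and the right heights. The side view is partly hidden by the arm and disagrees, so I'll move the arm to its start side and check again.

```bash
python3 plan.py .34 -.1 .25 1.17; python3 -m handwheel '[[1,-0.04,-0.005,-0.005,0,0,0],[1,-0.08,-0.009,-0.01,0,0,0],[1,-0.12,-0.012,-0.015,0,0,0],[1,-0.16,-0.016,-0.02,0,0,0],[1,-0.2,-0.02,-0.02,0,0,0]]'; python3 plan.py .34 -.1 .25 1.17;  python3 plan.py .24 -.45 .25 .84
```

```text
t 28.37 pos [0.4454 0.2108 0.2292] rpy [3.141 0.    1.174] F [ 0.1 -0.4  0. ] open 0.095
shift mm [-327.5   22.7  -20.8] turn [0.    0.    0.004]
t: 28.78
position: [0.349, 0.0328, 0.25]
eef_rot: [3.14, -0.0, 1.175]
wrist_force: [0.7, -1.0, 0.8]
opening: 0.0949
t 28.78 pos [0.349  0.0328 0.25  ] rpy [ 3.14  -0.     1.175] F [ 0.7 -1.   0.8] open 0.0949
shift mm [-1.26e+02  4.29e+01  1.00e-01] turn [ 0.002 -0.     0.005]
t 28.78 pos [0.349  0.0328 0.25  ] rpy [ 3.14  -0.     1.175] F [ 0.7 -1.   0.8] open 0.0949
shift mm [-4.875e+02  8.550e+01  1.000e-01] turn [ 0.002 -0.001  0.335]
```

```bash
python3 -m handwheel '[[1,-0.038,0.013,0,0,0,0.05],[1,-0.076,0.026,0,0,0,0.1],[1,-0.114,0.039,0,0,0,0.15],[1,-0.152,0.045,0,0,0,0.2],[1,-0.19,0.05,0,0,0,0.25]]'; python3 plan.py .24 -.45 .25 .84
```

```text
t: 29.2
position: [0.3214, -0.1625, 0.2493]
eef_rot: [3.14, -0.0, 0.921]
wrist_force: [1.1, -0.2, 0.3]
opening: 0.0949
t 29.2 pos [ 0.3214 -0.1625  0.2493] rpy [ 3.14  -0.     0.921] F [ 1.1 -0.2  0.3] open 0.0949
shift mm [-278.1  109.1   -0.5] turn [ 0.001 -0.     0.081]
```

```bash
python3 -m handwheel '[[1,-0.036,0.014,0,0,0,0.02],[1,-0.072,0.028,0,0,0,0.04],[1,-0.108,0.042,0,0,0,0.06],[1,-0.144,0.056,0,0,0,0.08],[1,-0.18,0.07,0,0,0,0.08]]'; python3 -m handwheel '[[1,-0.036,0.014,0,0,0,0],[1,-0.072,0.028,0,0,0,0],[1,-0.108,0.042,0,0,0,0],[1,-0.144,0.056,0,0,0,0],[1,-0.15,0.06,0,0,0,0]]'; python3 -m handwheel '[[1,0,0,0,0,0,0],[1,0,0,0,0,0,0],[1,0,0,0,0,0,0],[1,0,0,0,0,0,0],[1,0,0,0,0,0,0]]'; python3 - <<'E'
from h import *
for n in ("top","side"):
    im,d=arm.grab_frame(n); cv2.imwrite(f"pics/{n}3.png",im[:,:,::-1]); np.savez(f"{n}3.npz",im=im,d=d)
    K,R,t=cal(n); P=pts(d,K,R,t)
    for s,c,h,f in [("M",(.654,-.2375),.078,.054),("S",(.524,-.145),.066,.042),("L",(.508,-.3005),.089,.062),("TW",(.6273,.1638),.078,.062),("TS",(.4813,.4695),.067,.054)]:
        rr=np.hypot(P[...,0]-c[0],P[...,1]-c[1]); m=(rr<f/2+.012)&(abs(P[...,2]-h)<.005)&(d>0)
        cs,_=cv2.findContours(m.astype(np.uint8),0,cv2.CHAIN_APPROX_NONE)
        if not cs: continue
        w=np.array([ray(p,h,K,R,t)[:2] for p in max(cs,key=cv2.contourArea)[:,0]])
        A=np.c_[2*w,np.ones(len(w))]; x=np.linalg.lstsq(A,(w**2).sum(1),rcond=None)[0]
        print(n,s,x[:2].round(4),(2*np.sqrt(x[2]+x[0]**2+x[1]**2)).round(4))
E
python3 -c "
import cv2,numpy as np
a=cv2.imread('pics/side3.png')[90:250,220:460]; cv2.imwrite('pics/s3.png',cv2.resize(a,None,fx=3.3,fy=3.3))"; python3 plan.py .24 -.45 .25 .84
```

```text
t: 29.62
position: [0.2683, -0.3484, 0.2492]
eef_rot: [3.141, 0.0, 0.842]
wrist_force: [0.5, 0.2, 0.6]
opening: 0.0951
t: 30.03
position: [0.212, -0.5023, 0.2484]
eef_rot: [-3.141, 0.001, 0.839]
wrist_force: [-0.8, 0.0, 0.0]
opening: 0.095
t: 30.45
position: [0.2165, -0.4967, 0.2493]
eef_rot: [3.141, 0.0, 0.847]
wrist_force: [0.1, 0.1, -0.5]
opening: 0.0951
top M [ 0.6536 -0.2365] 0.0533
top S [ 0.5231 -0.1445] 0.0409
top L [ 0.508  -0.2988] 0.061
top TW [0.6276 0.1639] 0.0606
top TS [0.4814 0.4698] 0.0535
side M [ 0.6523 -0.2321] 0.0535
side S [ 0.5214 -0.1407] 0.0429
side L [ 0.5064 -0.2954] 0.0625
side TW [0.6256 0.1672] 0.0616
side TS [0.4795 0.473 ] 0.0532
t 30.55 pos [ 0.2165 -0.497   0.2493] rpy [3.141 0.    0.847] F [-0.3  0.  -0.4] open 0.0951
shift mm [ 50.8 -13.5  -0.7] turn [0.001 0.    0.007]
```

View pics/s3.png

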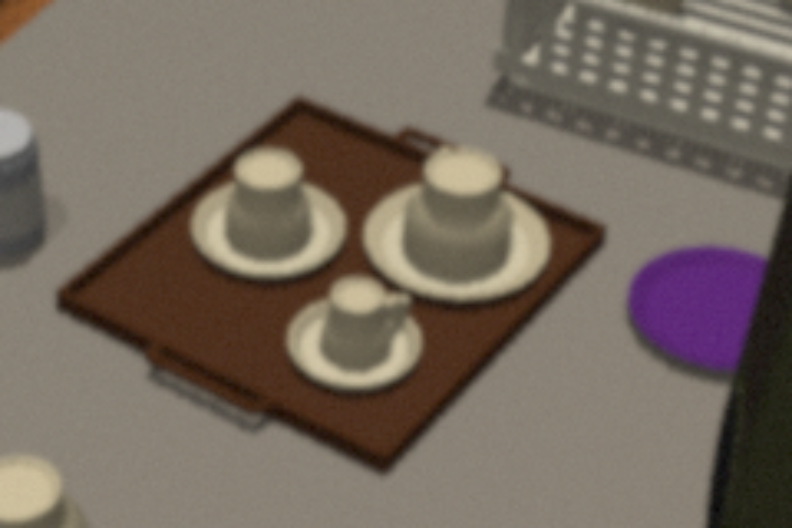

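The side view is now unobstructed. All three cups stand upright on their saucers, 3 to 5 mm from the centres measured before the move, and the tumblers read as unmoved. Handing in.

```bash
python3 -c "
from rig import arm
print(arm.close_job())"
```

```text
the job is handed in; nothing more can be done
None
```

The large, medium and small handled cups each stand upside down on the saucer of their own size. I gripped each by its foot and let go only at contact. The job was handed in at about 30.6 s of the 83 s allowed; it reports no verdict.

- **Centring:** every cup is within 5 mm of its saucer's centre, against the 12 mm limit. The top camera gave 1 to 3.5 mm. The side camera gave 3.5 to 5 mm, measured against the saucer positions from before the move.
- **Standing flat:** the foot heights match cups sitting flat on their saucers, and both views show them upright.
- **Saucers and tumblers:** the saucers were within about 1 mm of where they started in the top view, and the tumblers were unchanged to within 0.5 mm.
- **Disagreements:** my first side-view check after placing gave offsets of up to 34 mm because the arm was blocking the view. I moved the arm away and repeated it. The two cameras also differ by a steady 2 to 4 mm, about the stated calibration accuracy or slightly more.

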